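# Fit the burette unit to the titrator's dosing drive and lock it

### The job

Fit the burette unit to the dosing drive: keeping it upright, slide it onto the drive's rail from the open front end, locking lug first, until the spring roller catch drops into its groove and it is fully home. Then swing the locking lever on top of the drive to the middle one of its three marks and leave it pointing there. Do not disturb the beaker, the dropper bottle or the black-capped vial.

Things in the scene. Friction and masses are not known exactly. Their poses are not given: they have to be found in the camera images.
- dosing_drive: Dosing drive of a titrator, fixed: grey base 205 x 104 mm, 20 mm high, T rail on its front part, white tower (74 x 90 mm, top at 104 mm) on its rear part. Origin on the worktop under the rail's centre line; +x along the rail from its open front end to the tower, +y left, z up. Base from x -88 to +117 mm, tower's front face at x 42 mm with the spring catch, buffers and the mouth for the lug.
- rail_nose (a point): Front tip of the aluminium T rail (x -77, z 32.5 mm of the drive), where the unit is slid on. The nose tapers over 15 mm; behind it, from x -62 to +10 mm of the drive, the rail's head is 24 mm wide (y) and 7 mm thick, its top 36.5 mm above the worktop, on a stem 12 mm wide; the base's top lies at 20 mm.
- unit_home (a point): Where the burette unit's origin must come to (x -25, y 0, z 22 mm of the drive), axes parallel to the drive's: fully home, roller in the groove. Rubber buffers stop the unit 1 mm further. Seen from here the slide starts about 95 mm further forward (-x), clear of the rail's nose.
- burette_unit: Burette unit, loose, 0.3 to 0.45 kg, upright: grey shoe 70 x 50 x 20.5 mm, above it a clear sleeve with glass barrel (44 x 38 mm), on top a white head 50 (x) x 44 (y) mm. 101 mm high with its ports. Origin at the centre of the shoe's underside, z up, +x to its rear: there a grey shelf 36 mm wide, top at 34 mm, reaches to x 62 mm, and a steel locking lug 12 mm wide, 18 to 29 mm high, to x 87 mm.
- unit_grip (a point): Centre of the unit's white head, 75.5 mm above the shoe's underside: the place to grip, across its 44 mm width (the unit's y; black finger ribs on both sides). The head reaches from 60.5 to 90.5 mm height; valve cover and ports stand up to 10 mm above it.
- unit_slot (a point): Middle of the roof of the T slot at the shoe's front end (x -35, z 14.5 mm of the unit). The slot runs along x through the whole underside of the shoe: 27 mm wide between heights 5 and 14.5 mm, over lips 5 mm thick that leave a gap of 15 mm. It fits over the rail with 1.5 mm play to each side and 2.5 mm in height (best slid on about 1 mm higher than the home height).
- unit_groove (a point): Middle of the V groove (8 mm wide, 4 mm deep) that runs across the top of the unit's rear shelf, at x 46, z 34 mm of the unit. The roller of the spring catch drops into it when the unit is home.
- roller_catch (a joint): Steel leaf spring with a small black cross roller, on the tower's front above the rail's end, pressing down on the unit's shelf with 3 to 6 N: 0 = fully down (also when no unit is there), about 0.11 rad while the roller rides on the shelf's top, about 0.02 rad when it sits in the groove.
- lock_lever (a joint): Locking lever, turning about a vertical axis. 0 = first mark (open), arm to the drive's left (+y); it grows anticlockwise seen from above, arm swinging to the drive's front: 1.047 rad (60 deg) = middle mark, 2.094 = third mark. It stays where left (1.5 N at the knob). From 0.45 rad a steel segment in the tower swings in front of the unit's lug; it passes only if the unit is home.
- lever_pivot (a point): Point on the lever's axis at the top of the dial plate (x 78, y 0, z 104 mm of the drive). The grey dial plate is 86 x 98 mm and has three white radial marks 40 to 48 mm from here: to the drive's left, 60 deg further towards its front, and another 60 deg further.
- lever_knob (a point): Middle of the upright round black knob near the end of the locking lever, 34 mm from the axis. Knob up to 15 mm in diameter, from 121 to 146 mm above the worktop, on a thin stem; this point at 136 mm. The lever's arm and its hub (27 mm in diameter) lie below, up to 114 mm. The arm's pointer tip ends 40 mm from the axis.
- titration_beaker: White plastic beaker, 74 mm in diameter, 90 mm high, empty; bystander. Origin at the centre of its underside.
- dropper_bottle: Small glass dropper bottle with red rubber teat, 38 mm in diameter, 115 mm high; bystander. Origin at the centre of its underside.
- sample_vial: Small glass vial with a black cap, 27 mm in diameter, 56 mm high, to the right of the drive; bystander. Origin at the centre of its underside.

How it is judged:
By the outcome, as a careful person would: the job done as asked, in the order asked, and still so for the second after the job is handed in, with the robot touching nothing.
It also fails if it takes over 53 s, if anything falls off the work surface, if the arm or the gripper's body presses on something with over 40 N, if the wrist force passes 120 N, or if a joint passes its speed limit or range.

### The arm

A 7-joint arm with a two-finger parallel gripper is mounted at the origin on a cart in front of the work surface, level with it; the furniture and walls round the work are solid. World frame = base frame: x ahead of the robot, y to its left, z up, the work surface at z = 0. Lengths are in m, angles in rad, forces in N, time in s.
With the tool pointing down it reaches from about 0.4 to 0.925 m from the base axis. Payload 5.6 kg.
Tool frame: the origin (TCP) lies midway between the tips of the shut fingers; the grasp point (between the pads) lies 19 mm behind it (hold_point_z is the z of the grasp point in the tool frame, in m); z points along the fingers, y is the line along which they close (so a half turn about z gives the same grasp; the last joint's range is limited). The gripper opens to 85 mm and grips with 20 to 120 N. Pads are 22 mm wide; open, the fingers measure 114 mm over their backs; the gripper's body (76 mm by 85 mm) begins 54 mm behind the grasp point. The pads swing forward as they close: fully open they stand 13 mm farther back than shut.
Start: joints at [1.184, 0.468, -0.012, 1.603, 0.006, 1.071, -0.056], TCP at [0.219, -0.612, 0.231] pointing down, gripper open.
Joint ranges: [-2.53, 2.53], [-0.31, 2.02], [-1.57, 1.55], [0.28, 2.44], [-1.29, 4.43], [0.15, 1.84], [-2.92, 2.92]. Speed limits (rad/s): [2.57, 2.57, 3.14, 3.14, 3.14, 3.14, 3.14].

### API

Orientations are given as a rotation vector (axis times angle).
In Python, from plant import * gives the robot as it stands. The module is installed in compiled form; this text tells all that it offers.
- The arm moves only by the shell command python3 -m handwheel 'ROWS' [OPENING] [FORCE]. ROWS is JSON, one flat list of numbers, 4 for each row, row after row: the shift along the tool's x, y, z each as a share of 100 mm, from -1 to 1, then the turn about the tool's z as a share of pi/2 rad, from -1 to 1. A call has exactly 5 rows; each row shifts and turns the commanded pose from where the row before left it, along the tool's axes as they then stand; what a row does not reach is not made up. A row lasts 1/8 s, in which the tool goes at most 62.5 mm and 10.7 degrees, less where a joint would pass 70% of its speed; a pose out of reach is approached as far as the arm can. A call with a number of a shift or a turn outside -1 to 1 is refused whole. A call with a gripper value outside its range is refused whole. OPENING is the finger opening in mm, from 0 to 85.4, set as the call begins (- or left out, the last holds). The fingers move at their own pace and stop on an object; FORCE is the grip in N (left out, the last holds). Time passes only in rows, so rows that do not move let the fingers close, or fill a call up. It gives the time, the measured TCP pose, the force, the opening and the grip force at its end, in the units of the state.
- get_obs(): the state, without advancing time (a new reading comes with each control period).
- get_image(name): name is "scene" or "top" or "wrist"; returns the picture (384x512x3 uint8, red, green, blue); there is no depth.
- get_calibration(name): a dict with "mtx" (3x3 intrinsics, pixels), "pose" (4x4, takes a point from camera to world coordinates). Camera axes: x right, y down, z forward; pixel columns grow to the right and rows downward; lengths in m; the calibration is good to about 2 mm. A picture is of the moment at which its call begins: read the wrist's pose just before it. get_calibration takes no time and is no camera call; for the wrist camera it gives the pose at the moment of the call.
- hand_in(): hands the job in; it is judged then, once.
The state is a dict: "time_s": time; "joints": joint angles; "dq": joint speeds; "joint_efforts": joint torques, N m; "position": TCP position; "eef_rot": TCP orientation; "ft_force": force on the tool from outside, world axes, zero at the start; "moment": the same for the moment, N m; "grip_width": finger opening in m; "gripper_force": force on a finger pad.
Only numpy, scipy, OpenCV 4.12 (cv2) and the standard library are available. Lean on these libraries where they do the work, as an engineer would, in place of code of your own. Each camera call takes 0.05 s, during which the arm holds its last target. There are 200 camera calls.

## Working session

There is one attempt and no reset: what is moved stays moved. The work goes in short steps, Python scripts to look and compute and a shell command to move; the robot and the scene stay as the last step left them, time stands still between calls to the robot, and variables do not carry over. Pictures are saved under pics/ and viewed, at most 10 in all, crops included, and the job is handed in when it is done.

```bash
mkdir -p pics
cat > h.py <<'E'
from plant import *
import numpy as np, cv2
from scipy.spatial.transform import Rotation as R
def snap(n,f):
    c=get_calibration(n); im=get_image(n); cv2.imwrite(f,im[:,:,::-1]); np.savez(f[:-4],mtx=c["mtx"],pose=c["pose"]); return im
def proj(f,P):
    d=np.load(f); T=np.linalg.inv(d["pose"]); P=np.atleast_2d(P); q=P@T[:3,:3].T+T[:3,3]; q=q@d["mtx"].T; return q[:,:2]/q[:,2:]
def ray(f,u,v):
    d=np.load(f); r=d["pose"][:3,:3]@np.linalg.solve(d["mtx"],[u,v,1.]); return d["pose"][:3,3],r/np.linalg.norm(r)
def atz(f,u,v,z):
    o,r=ray(f,u,v); return o+r*(z-o[2])/r[2]
def tri(*obs):
    A=np.zeros((3,3));b=np.zeros(3)
    for f,u,v in obs:
        o,r=ray(f,u,v);M=np.eye(3)-np.outer(r,r);A+=M;b+=M@o
    return np.linalg.solve(A,b)
E
python3 - <<'E'
from h import *
o=get_obs(); print(o)
for n in ("scene","top"): 
    snap(n,f"pics/{n}0.png"); print(get_calibration(n)["pose"].round(3).tolist(), get_calibration(n)["mtx"][0][0])
E
```

```text
{'time_s': 0.0, 'joints': array([ 1.1840087 ,  0.46838483, -0.01160239,  1.60365142,  0.00599099,
        1.0714186 , -0.05630944]), 'dq': array([-0.0006929 , -0.00246693,  0.00024054,  0.00098471,  0.00078124,
       -0.00118163, -0.00093208]), 'joint_efforts': array([ 4.81060724e-04, -5.32378149e+01,  2.17843673e-02, -2.51301169e+01,
        1.13981363e-02,  7.72258354e-03,  2.17499985e-05]), 'position': array([ 0.21882738, -0.6114427 ,  0.23032187]), 'eef_rot': array([-3.09356429e+00, -5.36940411e-01,  6.73985434e-04]), 'ft_force': array([-0.17913424,  0.0312349 , -0.69052487]), 'moment': array([0.01125732, 0.00775162, 0.01370692]), 'gripper_force': 0.0, 'grip_width': 0.08569842185023824}
[[-0.5, -0.655, 0.567, 0.033], [-0.866, 0.368, -0.338, 0.313], [0.013, -0.66, -0.751, 0.748], [0.0, 0.0, 0.0, 1.0]] 368.04436989919293
[[0.024, -0.983, 0.18, 0.338], [-0.999, -0.02, 0.025, 0.009], [-0.021, -0.181, -0.983, 1.14], [0.0, 0.0, 0.0, 1.0]] 429.97877060282156
```

View pics/scene0.png

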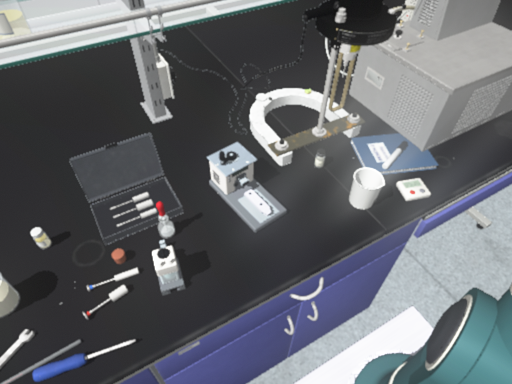

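View pics/top0.png

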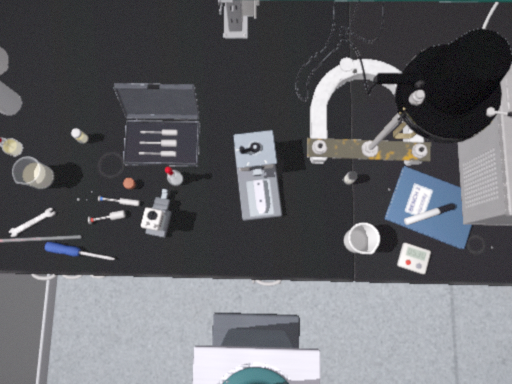

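The top view shows the drive at about (258,178), with its tower up and its rail down. The unit is at (155,217), the dropper bottle at (173,177), the vial at (350,178) and the beaker at (362,238). I'll enlarge both views.

Run:
```python
import cv2
a=cv2.imread("pics/top0.png")[115:245,125:295]; cv2.imwrite("pics/tc.png",cv2.resize(a,None,fx=4.6,fy=4.6,interpolation=cv2.INTER_CUBIC))
a=cv2.imread("pics/scene0.png")[140:300,140:300]; cv2.imwrite("pics/sc.png",cv2.resize(a,None,fx=3.7,fy=3.7,interpolation=cv2.INTER_CUBIC))
```

```text
(no output)
```

View pics/tc.png

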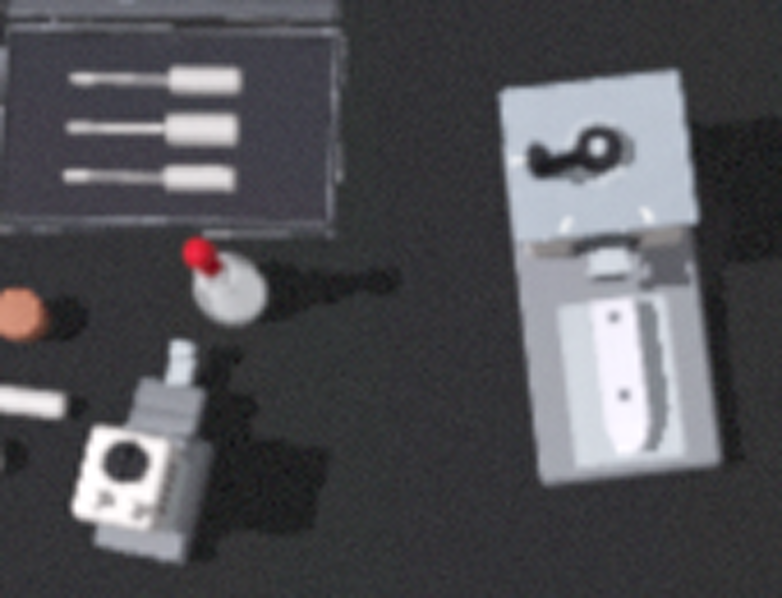

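View pics/sc.png

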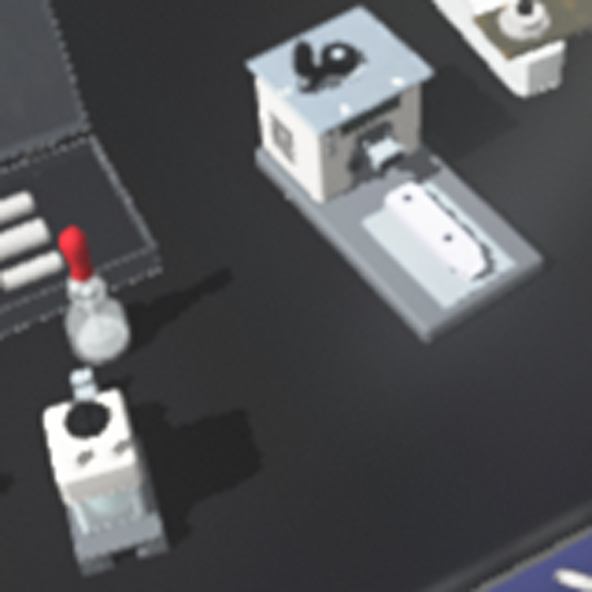

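The crops show these features:

- **Drive:** the dial plate corners, the front base corners and the lever (at about 0, arm to the left) are clear in both views.
- **Unit:** the head corners, the lug tip and the shoe front can be read.

I'll fit both poses from the two views, with z left free.

```bash
cat > fit.py <<'E'
from h import *
from scipy.optimize import least_squares
T=lambda u,v:((u+.5)/4.6-.5+125,(v+.5)/4.6-.5+115)
S=lambda u,v:((u+.5)/3.7-.5+140,(v+.5)/3.7-.5+140)
t,s="pics/top0.npz","pics/scene0.npz"
D=[(t,T(543,480),(-88,52,20)),(t,T(720,461),(-88,-52,20)),(t,T(500,90),(121,49,104)),(t,T(679,69),(121,-49,104)),(t,T(515,246),(35,49,104)),(t,T(697,222),(35,-49,104)),
(s,S(541,262),(-88,-52,20)),(s,S(428,332),(-88,52,20)),(s,S(360,8),(121,-49,104)),(s,S(247,68),(121,49,104)),(s,S(435,72),(35,-49,104)),(s,S(322,135),(35,49,104))]
U=[(t,T(95,424),(25,22,90.5)),(t,T(178,437),(25,-22,90.5)),(t,T(150,531),(-25,-22,90.5)),(t,T(73,515),(-25,22,90.5)),(t,T(183,341),(87,0,29)),
(s,S(45,408),(25,22,90.5)),(s,S(125,392),(25,-22,90.5)),(s,S(137,463),(-25,-22,90.5)),(s,S(65,485),(-25,22,90.5))]
def fit(L,x0):
    def f(p):
        c,q=np.cos(p[3]),np.sin(p[3]); r=[]
        for F,uv,P in L:
            P=np.array(P)/1000; r+=list(proj(F,p[:3]+[c*P[0]-q*P[1],q*P[0]+c*P[1],P[2]])[0]-uv)
        return np.array(r)
    o=least_squares(f,x0,loss="soft_l1"); return o.x,f(o.x).reshape(-1,2)
if __name__=="__main__":
    for L,x0 in((D,(.5,0,0,0)),(U,(.4,.25,0,0))):
        p,r=fit(L,x0);print(p.round(4),"yaw",np.degrees(p[3]).round(2));print(r.round(1).tolist())
    print(atz(t,*T(228,295),.03),"bottle", atz(t,350,180,.05),"vial",atz(t,362,240,.05),"beaker")
E
python3 fit.py
```

```text
[ 0.5672  0.0046 -0.0032  0.1378] yaw 7.9
[[0.1, 1.4], [1.0, 0.9], [0.4, 0.2], [0.1, 0.3], [0.9, -0.8], [0.5, -0.2], [1.0, -0.5], [-0.8, 1.1], [-0.5, -0.2], [-1.1, -1.1], [-0.7, 0.5], [-1.9, 0.4]]
[ 0.464   0.2662 -0.0033 -0.1763] yaw -10.1
[[0.7, 0.2], [-0.2, 0.8], [1.2, 0.1], [0.6, 0.1], [1.0, 0.7], [-0.9, 0.7], [-1.6, -1.0], [0.2, -0.4], [-2.1, 0.1]]
[0.57809508 0.22827196 0.03      ] bottle [ 0.57940844 -0.23094991  0.05      ] vial [ 0.42568715 -0.25797278  0.05      ] beaker
```

```bash
cat > go.py <<'E'
# remaining move to target x y z yawdeg (z,yaw of TCP) in row units: turn first, then shift
import sys; from h import *
def go(x,y,z,yaw):
    o=get_obs(); M=R.from_rotvec(o["eef_rot"]).as_matrix(); ps=np.degrees(np.arctan2(M[1,0],M[0,0])); a=np.radians(yaw)
    d=np.array([x,y,z])-o["position"]; X=np.array([np.cos(a),np.sin(a),0]);Y=np.array([np.sin(a),-np.cos(a),0])
    print("t",round(o["time_s"],2),"pos",o["position"].round(4),"yaw",round(ps,2),"tilt",M[:2,2].round(4),"| turn",round((ps-yaw)/90,4),"shift",np.round([d@X*10,d@Y*10,-d[2]*10],3))
if __name__=="__main__": go(*map(float,sys.argv[1:]))
E
python3 -m handwheel '[0,0,-0.3,0.11, 0,0,0,0.11, 0,0,0,0.11, 0.26,-0.5,0,0, 0.26,-0.5,0,0]' 85
python3 -m handwheel '[0.26,-0.5,0,0, 0.26,-0.5,0,0, 0.26,-0.5,0,0, 0.26,-0.5,0,0, 0.26,-0.5,0,0]'
python3 go.py 0.46 0.0 0.27 -10.1
```

```text
time_s: 0.72
position: [0.288, -0.5214, 0.2606]
eef_rot: [-3.129, 0.276, 0.001]
ft_force: [0.7, 1.3, 0.6]
grip_width: 0.0851
gripper_force: 0.0
time_s: 1.35
position: [0.4598, -0.2973, 0.2611]
eef_rot: [-3.13, 0.274, 0.001]
ft_force: [-0.0, -0.9, 0.1]
grip_width: 0.0851
gripper_force: 0.0
t 1.35 pos [ 0.4598 -0.2973  0.2611] yaw -10.01 tilt [-0.0004  0.    ] | turn 0.001 shift [-0.519 -2.927 -0.089]
```

```bash
python3 -m handwheel '[-0.1,-0.58,-0.05,0, -0.1,-0.58,-0.05,0, -0.1,-0.58,0,0, -0.1,-0.58,0,0, -0.1,-0.58,0,0]' >/dev/null
python3 - <<'E'
from h import *
import time
snap("wrist","pics/w1.png");o=get_obs();print(o["position"],o["dq"].max());c=get_calibration("wrist");print(c["pose"].round(3).tolist(),c["mtx"].tolist())
E
python3 go.py 0.46 0.266 0.27 -10.1
```

```text
[0.45939563 0.00581706 0.27149305] 0.19643292474133375
[[-0.164, -0.949, -0.268, 0.527], [-0.987, 0.156, 0.049, -0.006], [-0.004, 0.273, -0.962, 0.414], [0.0, 0.0, 0.0, 1.0]] [[265.5619206109225, 0.0, 257.22376739361926], [0.0, 265.5619206109225, 191.87929010000548], [0.0, 0.0, 1.0]]
t 2.02 pos [0.4594 0.0058 0.2715] yaw -9.42 tilt [0.0003 0.0041] | turn 0.0075 shift [-0.45  -2.563  0.015]
```

View pics/w1.png

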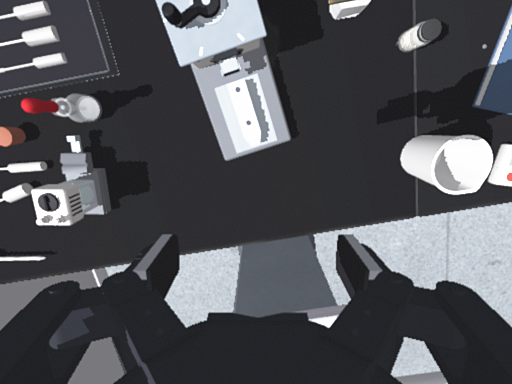

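The wrist view shows the drive at (245,100), the unit at (70,190) and the beaker at (447,163). The arm was still settling, so I'll take closer pictures at rest.

```bash
python3 -m handwheel '[0.3,0,0.35,0.01, 0.1,0,0.35,0, 0,0,0,0, 0,0,0,0, 0,0,0,0]' >/dev/null
python3 - <<'E'
from h import *
snap("wrist","pics/w2.png");print(get_obs()["position"],abs(get_obs()["dq"]).max())
E
python3 -m handwheel '[0,-0.3,0,0, 0,-0.3,0,0, 0,0,0,0, 0,0,0,0, 0,0,0,0]' >/dev/null
python3 - <<'E'
from h import *
snap("wrist","pics/w3.png")
a=cv2.imread("pics/w2.png")[0:290,100:420];b=cv2.imread("pics/w3.png")[0:290,180:500]
cv2.imwrite("pics/w23.png",cv2.resize(np.vstack([a[:230],b[:230]]),None,fx=1.3,fy=1.3))
cv2.imwrite("pics/w2c.png",cv2.resize(a,None,fx=2,fy=2,interpolation=cv2.INTER_CUBIC))
E
python3 go.py 0.45 0.266 0.2 -10.1
```

```text
[ 0.50007783 -0.01178395  0.20274218] 0.0051965275081078495
t 3.38 pos [0.5109 0.0461 0.2014] yaw -11.0 tilt [ 0.0001 -0.0005] | turn -0.01 shift [-0.986 -2.059  0.014]
```

View pics/w2c.png

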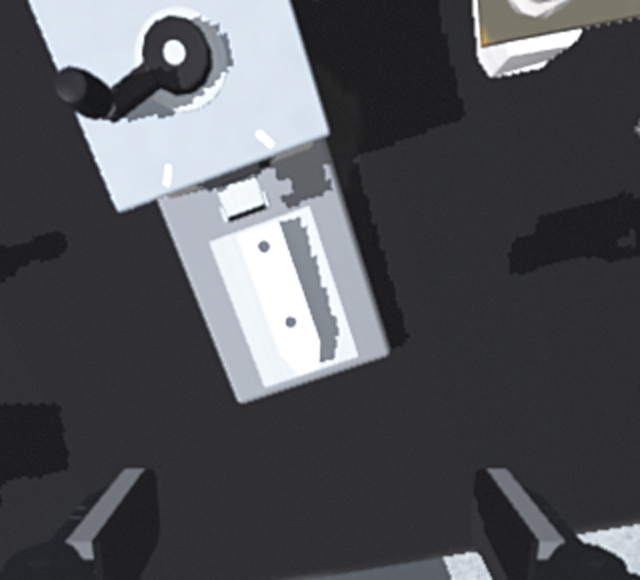

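In w2c (pixel = 100+u/2, v/2), the plate's front corners are at (120,212) and (328,133) and the base's front corners at (240,403) and (389,354). The marks are at (167,175) and (264,138), and the rail holes at (264,246) and (290,322). The unit is next.

```bash
python3 -m handwheel '[-0.25,-0.51,0,-0.01, -0.25,-0.51,0,0, -0.25,-0.51,0,0, -0.15,-0.53,0,0, 0,0,0,0]' >/dev/null
python3 -m handwheel '[0,0,0,0, 0,0,0,0, 0,0,0,0, 0,0,0,0, 0,0,0,0]' >/dev/null
python3 - <<'E'
from h import *
snap("wrist","pics/w4.png");print(get_obs()["position"],abs(get_obs()["dq"]).max())
a=cv2.imread("pics/w4.png")[40:300,120:420]
cv2.imwrite("pics/w4c.png",cv2.resize(a,None,fx=2.2,fy=2.2,interpolation=cv2.INTER_CUBIC))
from fit import *
w="pics/w2.npz"; W=lambda u,v:((u+.5)/2-.5+100,(v+.5)/2-.5)
V=[(w,W(120,212),(35,49,104)),(w,W(328,133),(35,-49,104)),(w,W(240,403),(-88,52,20)),(w,W(389,354),(-88,-52,20)),(w,W(167,175),(39.9,22,104)),(w,W(264,138),(39.9,-22,104))]
for L in (V,V+D):
    p,r=fit(L,(.567,.005,0,.138));print(p.round(4),np.degrees(p[3]).round(2));print(r[:6].round(1).tolist())
# rail y check
c,s=np.cos(p[3]),np.sin(p[3])
for u,v in((264,246),(290,322)):
    P=atz(w,*W(u,v),.0365)-p[:3]; print("hole in drive frame",c*P[0]+s*P[1],-s*P[0]+c*P[1])
E
python3 go.py 0.464 0.266 0.2 -10.1
```

```text
[0.45907647 0.26568161 0.20128046] 0.00419742285870929
[ 0.567   0.0052 -0.0066  0.1407] 8.06
[[-0.8, -1.3], [-0.3, -0.9], [-0.8, 0.2], [0.6, -0.5], [1.5, 1.1], [0.1, 1.9]]
[ 0.5671  0.0049 -0.0042  0.1398] 8.01
[[-1.5, -1.7], [0.1, -1.7], [-0.9, 0.6], [1.1, -0.2], [1.1, 0.5], [0.2, 1.1]]
hole in drive frame -0.00012523123722419586 -0.0006337825655572377
hole in drive frame -0.04542035925369651 -1.9913364345184106e-05
t 4.67 pos [0.4591 0.2657 0.2013] yaw -10.03 tilt [ 0.     -0.0001] | turn 0.0008 shift [ 0.048 -0.012  0.013]
```

View pics/w4c.png

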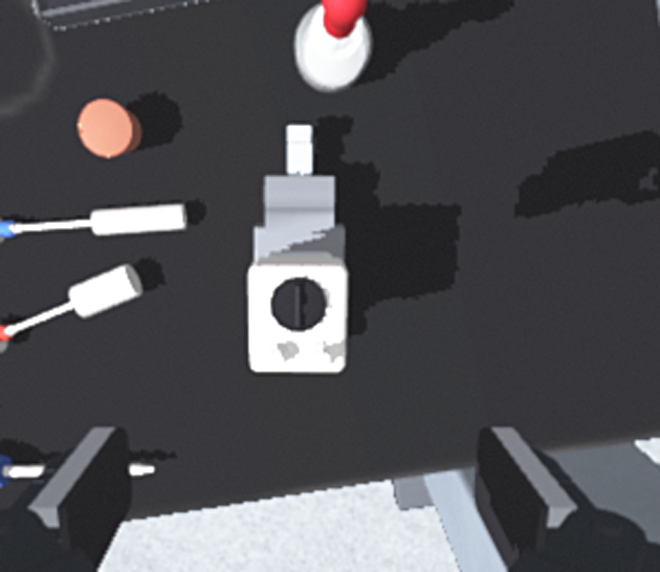

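The head corners in w4c are (248,263), (347,263), (346,373) and (249,373), and the lug tip is at (300,125). The bottle stands well ahead of the lug at (332,50).

Run:
```python
from fit import *
w="pics/w4.npz"; W=lambda u,v:((u+.5)/2.2-.5+120,(v+.5)/2.2-.5+40)
V=[(w,W(247,263),(25,22,90.5)),(w,W(348,263),(25,-22,90.5)),(w,W(347,373),(-25,-22,90.5)),(w,W(248,374),(-25,22,90.5)),(w,W(286,125),(87,6,29)),(w,W(313,125),(87,-6,29)),(w,W(264,177),(62,18,34)),(w,W(335,177),(62,-18,34))]
for L in (V,V+U):
    p,r=fit(L,(.464,.266,0,-.17));print(p.round(4),np.degrees(p[3]).round(2));print(r[:8].round(1).tolist())
print("head tri",tri((w,*W(298,318)),("pics/top0.npz",*np.mean([x[1] for x in U[:4]],0)),("pics/scene0.npz",*np.mean([x[1] for x in U[5:]],0))))
```

```text
[ 4.631e-01  2.667e-01 -2.000e-04 -1.810e-01] -10.37
[[0.2, 0.8], [0.2, 1.0], [-0.7, 0.2], [0.8, -0.5], [0.7, -0.2], [-0.9, -0.1], [-0.0, -0.7], [-0.4, -0.5]]
[ 0.463   0.2666 -0.001  -0.1794] -10.28
[[0.4, 0.7], [0.2, 0.9], [-0.6, -0.1], [1.0, -0.7], [0.7, -0.1], [-0.9, -0.0], [0.0, -0.6], [-0.4, -0.5]]
head tri [0.46349918 0.26625372 0.0870242 ]
```

```bash
python3 -m handwheel '[0.04,-0.017,0.3,0.003, 0,0,0.35,0, 0,0,0.4,0, 0,0,0.3,0, 0,0,0.12,0]' >/dev/null
python3 -m handwheel '[0,0,0,0, 0,0,0,0, 0,0,0,0, 0,0,0,0, 0,0,0,0]' 
python3 go.py 0.463 0.2666 0.054 -10.3
python3 -m handwheel '[0,0,0,0, 0,0,0,0, 0,0,0,0, 0,0,0,0, 0,0,0,0]' 30 70
python3 -m handwheel '[0,0,0,0, 0,0,0,0, 0,0,0,0, 0,0,0,0, 0,0,0,0]'
python3 go.py 0.463 0.2666 0.054 -10.3
```

```text
time_s: 5.92
position: [0.4634, 0.2669, 0.0546]
eef_rot: [-3.129, 0.281, -0.001]
ft_force: [-0.5, -0.6, -0.6]
grip_width: 0.0851
gripper_force: 0.0
t 5.92 pos [0.4634 0.2669 0.0546] yaw -10.28 tilt [0.0006 0.0002] | turn 0.0002 shift [-0.003  0.004  0.006]
time_s: 6.55
position: [0.4634, 0.2672, 0.0545]
eef_rot: [-3.128, 0.281, -0.001]
ft_force: [-0.1, 0.9, 2.2]
grip_width: 0.0436
gripper_force: 72.2
time_s: 7.18
position: [0.4634, 0.2672, 0.0544]
eef_rot: [-3.128, 0.281, -0.001]
ft_force: [-0.1, 1.8, 4.3]
grip_width: 0.0431
gripper_force: 72.2
t 7.17 pos [0.4634 0.2672 0.0544] yaw -10.27 tilt [0.0004 0.0005] | turn 0.0003 shift [-0.003  0.007  0.004]
```

```bash
python3 -m handwheel '[0,0,-0.2,0, 0,0,-0.3,0, -0.15,0,-0.2,0, -0.2,0,0,0, 0,0,0,0]' 
python3 -m handwheel '[0,0,0,-0.06, 0,0,0,-0.09, 0,0,0,-0.053, 0,0,0,0, 0,0,0,0]'
python3 go.py 0.438 -0.013 0.125 8.0
```

```text
time_s: 7.8
position: [0.4256, 0.2724, 0.1227]
eef_rot: [3.126, -0.277, -0.006]
ft_force: [-0.0, 0.2, -3.7]
grip_width: 0.0434
gripper_force: 72.3
time_s: 8.43
position: [0.4285, 0.2727, 0.1234]
eef_rot: [3.133, 0.216, -0.002]
ft_force: [-0.0, 0.3, -3.4]
grip_width: 0.0431
gripper_force: 72.3
t 8.43 pos [0.4285 0.2727 0.1234] yaw 7.9 tilt [-0.0013 -0.0009] | turn -0.0011 shift [-0.303  2.842 -0.016]
```

```bash
python3 -m handwheel '[-0.05,0.3,0,-0.001, -0.05,0.5,0,0, -0.05,0.55,0,0, -0.05,0.55,0,0, -0.05,0.5,0,0]' >/dev/null
python3 -m handwheel '[-0.05,0.35,0,0, 0,0.09,0,0, 0,0,0.2,0, 0,0,0.2,0, 0,0,0,0]' >/dev/null
python3 -m handwheel '[0,0,0,0, 0,0,0,0, 0,0,0,0, 0,0,0,0, 0,0,0,0]' 
python3 go.py 0.4482 -0.0117 0.0784 8.0
python3 - <<'E'
from h import *
snap("wrist","pics/w5.png"); snap("top","pics/t5.png"); snap("scene","pics/s5.png")
a=cv2.imread("pics/w5.png")[0:290,100:420]
cv2.imwrite("pics/w5c.png",cv2.resize(a,None,fx=2,fy=2,interpolation=cv2.INTER_CUBIC))
E
```

```text
time_s: 10.3
position: [0.439, -0.0123, 0.0844]
eef_rot: [3.134, 0.221, 0.0]
ft_force: [1.0, 0.7, -3.9]
grip_width: 0.0432
gripper_force: 72.5
t 10.3 pos [ 0.439  -0.0123  0.0844] yaw 8.07 tilt [ 0.0002 -0.0001] | turn 0.0008 shift [0.092 0.007 0.06 ]
```

View pics/w5c.png

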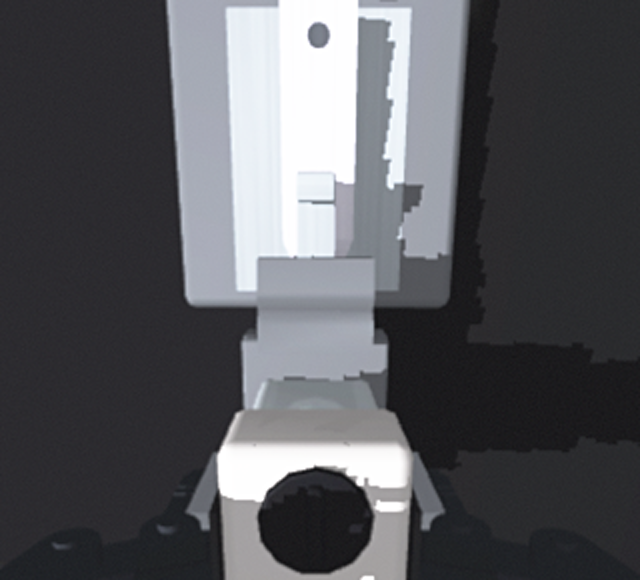

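The wrist view shows the lug (u 298–335, v 171) lying over the rail (u 279–357), with the hole at (318,35) and the base's front corners at (186,303) and (450,303). The alignment looks good; I'll compute it.

Run:
```python
from fit import *
w="pics/w5.npz"; W=lambda u,v:((u+.5)/2-.5+100,(v+.5)/2-.5)
o=get_obs(); t=o["position"]; a=np.radians(8.07); c,s=np.cos(a),np.sin(a)
def tl(n,u,v,z):
    P=atz(w,*W(u,v),z)-t; print(n,"along",round(1000*(c*P[0]+s*P[1]),1),"left",round(1000*(-s*P[0]+c*P[1]),1))
zu=t[2]-.0544
tl("lugtipL",298,171,zu+.029);tl("lugtipR",335,171,zu+.029)
tl("shelfL",258,257,zu+.034);tl("shelfR",375,257,zu+.034)
tl("headL",219,452,zu+.0905);tl("headR",410,450,zu+.0905)
tl("hole",318,35,.0365)
for v in(20,100,160):
    tl("railL",279+ (v-100)*.02,v,.0365);tl("railR",357-(v-100)*.02,v,.0365)
tl("baseL",172,60,.02);tl("baseR",466,60,.02)
tl("baseL",184,290,.02);tl("baseR",451,290,.02);tl("front",318,306,.02)
print(zu)
```

```text
lugtipL along 86.7 left 4.7
lugtipR along 86.7 left -6.2
shelfL along 62.2 left 16.8
shelfR along 62.2 left -18.2
headL along 23.4 left 20.5
headR along 23.9 left -20.8
hole along 129.0 left -1.2
railL along 133.1 left 11.5
railR along 133.1 left -13.9
railL along 110.6 left 11.4
railR along 110.6 left -13.9
railL along 92.5 left 11.3
railR along 92.5 left -13.9
baseL along 126.6 left 49.1
baseR along 126.7 left -52.4
baseL along 48.0 left 50.2
baseR along 48.0 left -52.8
front along 41.9 left -1.5
0.029874067006342354
```

```bash
python3 -m handwheel '[0,0.006,0.07,0, 0,0,0,0, 0.1,0,0,0, 0,0,0,0, 0,0,0,0]' 
python3 -m handwheel '[0.06,0,0,0, 0.06,0,0,0, 0.06,0,0,0, 0,0,0,0, 0,0,0,0]' 
python3 go.py 0.5422 0.0015 0.0774 8.0
```

```text
time_s: 11.08
position: [0.449, -0.0114, 0.0773]
eef_rot: [3.134, 0.222, -0.0]
ft_force: [-0.3, 0.4, -4.0]
grip_width: 0.0434
gripper_force: 72.7
time_s: 11.7
position: [0.4665, -0.0089, 0.0772]
eef_rot: [3.134, 0.222, -0.001]
ft_force: [0.7, 0.3, -4.3]
grip_width: 0.0429
gripper_force: 72.7
t 11.7 pos [ 0.4665 -0.0089  0.0772] yaw 8.09 tilt [-0.0005 -0.0001] | turn 0.001 shift [ 0.764  0.002 -0.002]
```

```bash
python3 -m handwheel '[0.06,0,0,0, 0.06,0,0,0, 0.06,0,0,0, 0.03,0,0,0, 0,0,0,0]' 
python3 -m handwheel '[0.06,0,0,0, 0.06,0,0,0, 0.06,0,0,0, 0.06,0,0,0, 0,0,0,0]' 
python3 go.py 0.5422 0.0015 0.0774 8.0; python3 -c "
from h import *; print(get_obs()['moment'])"
```

```text
time_s: 12.32
position: [0.4877, -0.0059, 0.0772]
eef_rot: [-3.134, -0.222, 0.0]
ft_force: [-0.6, -0.6, -4.3]
grip_width: 0.043
gripper_force: 72.7
time_s: 12.95
position: [0.5119, -0.0025, 0.0772]
eef_rot: [-3.134, -0.222, -0.001]
ft_force: [0.0, -0.2, -3.5]
grip_width: 0.0431
gripper_force: 72.7
t 12.95 pos [ 0.5119 -0.0025  0.0772] yaw 8.09 tilt [0.0004 0.0002] | turn 0.001 shift [ 0.306  0.003 -0.002]
[-0.01741751  0.03552428  0.00739966]
```

```bash
python3 -m handwheel '[0.06,0,0,0, 0.06,0,0,0, 0,0,0,0, 0,0,0,0, 0,0,0,0]' 
python3 -m handwheel '[0.03,0,0,0, 0.03,0,0,0, 0.03,0,0,0, 0,0,0,0, 0,0,0,0]' 
python3 -m handwheel '[0.02,0,0,0, 0.02,0,0,0, 0.02,0,0,0, 0,0,0,0, 0,0,0,0]' 
python3 go.py 0.5422 0.0015 0.0774 8.0; python3 -c "
from h import *; print(get_obs()['moment'])"
```

```text
time_s: 13.58
position: [0.5229, -0.0009, 0.0772]
eef_rot: [3.134, 0.221, -0.001]
ft_force: [0.1, -0.6, -4.5]
grip_width: 0.0432
gripper_force: 72.7
time_s: 14.2
position: [0.5314, 0.0002, 0.0768]
eef_rot: [3.134, 0.221, -0.003]
ft_force: [-2.2, -0.9, -8.2]
grip_width: 0.0431
gripper_force: 72.6
time_s: 14.82
position: [0.5392, 0.0013, 0.0775]
eef_rot: [-3.134, -0.221, -0.004]
ft_force: [1.4, 0.0, -11.3]
grip_width: 0.0431
gripper_force: 72.4
t 14.82 pos [0.5392 0.0013 0.0775] yaw 8.08 tilt [0.0024 0.0003] | turn 0.0009 shift [0.03  0.002 0.001]
[-0.14059564 -0.11630282 -0.02171152]
```

```bash
for i in 1; do python3 -m handwheel '[0.01,0,0,0, 0,0,0,0, 0.01,0,0,0, 0,0,0,0, 0,0,0,0]' ; 
python3 -m handwheel '[0.01,0,0,0, 0,0,0,0, 0,0,0,0, 0,0,0,0, 0,0,0,0]' ; done
python3 go.py 0.5422 0.0015 0.0774 8.0
```

```text
time_s: 15.45
position: [0.5408, 0.0016, 0.0776]
eef_rot: [-3.134, -0.221, -0.003]
ft_force: [4.1, 0.2, -10.7]
grip_width: 0.0431
gripper_force: 72.4
time_s: 16.08
position: [0.542, 0.0017, 0.0777]
eef_rot: [-3.134, -0.221, -0.003]
ft_force: [5.5, -0.6, -10.1]
grip_width: 0.0428
gripper_force: 72.3
t 16.07 pos [0.542  0.0017 0.0777] yaw 8.08 tilt [0.0022 0.0002] | turn 0.0009 shift [0.001 0.002 0.003]
```

```bash
python3 -m handwheel '[0.01,0,0,0, 0,0,0,0, 0,0,0,0, 0,0,0,0, 0,0,0,0]'
python3 -m handwheel '[0.01,0,0,0, 0,0,0,0, 0,0,0,0, 0,0,0,0, 0,0,0,0]'|grep -E "pos|ft"
```

```text
time_s: 16.7
position: [0.5423, 0.0018, 0.0774]
eef_rot: [-3.134, -0.222, -0.001]
ft_force: [4.5, 0.3, -8.5]
grip_width: 0.0433
gripper_force: 72.3
position: [0.5425, 0.0018, 0.0771]
ft_force: [1.4, -0.6, -8.2]
```

```bash
python3 -m handwheel '[0.01,0,0,0, 0,0,0,0, 0,0,0,0, 0,0,0,0, 0,0,0,0]'|grep -E "pos|ft"
python3 -m handwheel '[0.01,0,0,0, 0,0,0,0, 0,0,0,0, 0,0,0,0, 0,0,0,0]'|grep -E "pos|ft"
```

```text
position: [0.5428, 0.0019, 0.0768]
ft_force: [-4.8, -1.4, -7.7]
position: [0.5438, 0.002, 0.0768]
ft_force: [-4.9, -0.4, -6.6]
```

```bash
python3 -m handwheel '[-0.005,0,0.005,0, 0,0,0,0, 0,0,0,0, 0,0,0,0, 0,0,0,0]'|grep -E "pos|ft"
python3 -m handwheel '[0,0,0,0, 0,0,0,0, 0,0,0,0, 0,0,0,0, 0,0,0,0]' 85 |grep -E "pos|ft|width"
python3 -m handwheel '[0,0,-0.2,0, 0,0,-0.4,0, 0,0,-0.5,0, 0,0,-0.3,0, -0.2,0,0,0]'|grep -E "pos|ft|width"
python3 -m handwheel '[-0.3,0,0,0, 0,0,0,0, 0,0,0,0, 0,0,0,0, 0,0,0,0]' 85 |grep -E "pos|ft|width"
python3 - <<'E'
from h import *
snap("wrist","pics/w6.png")
a=cv2.imread("pics/w6.png")[0:290,100:420]
cv2.imwrite("pics/w6c.png",cv2.resize(a,None,fx=2,fy=2,interpolation=cv2.INTER_CUBIC))
E
```

```text
position: [0.5437, 0.002, 0.0766]
ft_force: [-4.9, -1.7, -6.6]
position: [0.5447, 0.0021, 0.0769]
ft_force: [1.1, 0.0, 1.1]
grip_width: 0.085
position: [0.527, -0.0003, 0.2196]
ft_force: [-0.5, -1.0, -0.7]
grip_width: 0.085
position: [0.4954, -0.0047, 0.2166]
ft_force: [-0.6, 0.5, -0.5]
grip_width: 0.0849
```

View pics/w6c.png

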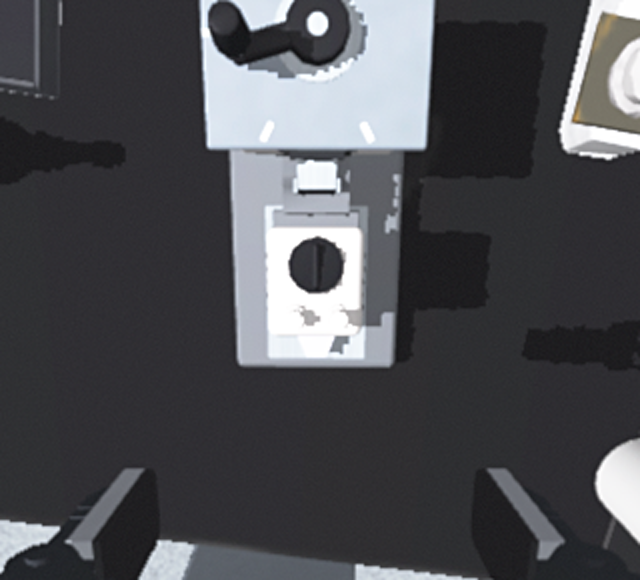

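The unit sits on the rail with its head at (268–361, 228–335). The lever still points left, with its knob at (228,25) and hub at (317,24). I'll measure the seating and the lever.

```bash
python3 - <<'E'
from fit import *
w="pics/w6.npz"; W=lambda u,v:((u+.5)/2-.5+100,(v+.5)/2-.5)
V=[(w,W(207,149),(35,49,104)),(w,W(429,149),(35,-49,104)),(w,W(238,365),(-88,52,20)),(w,W(395,365),(-88,-52,20)),(w,W(267,131),(39.9,22,104)),(w,W(367,132),(39.9,-22,104))]
p,r=fit(V,(.567,.005,0,.138));print(p.round(4),np.degrees(p[3]).round(2),r.round(1).tolist())
H=[(w,W(268,228),(25,22,90.5)),(w,W(361,228),(25,-22,90.5)),(w,W(360,335),(-25,-22,90.5)),(w,W(270,335),(-25,22,90.5))]
q,r=fit(H,(.54,.0,0.02,.138));print(q.round(4),np.degrees(q[3]).round(2),r.round(1).tolist())
c,s=np.cos(p[3]),np.sin(p[3]);d=q-p;print("unit in drive",c*d[0]+s*d[1],-s*d[0]+c*d[1],d[2])
for p in (p,np.array([.567,.005,0,.1398])):
  c,s=np.cos(p[3]),np.sin(p[3])
  for n,u,v,z in(("hub",317,24,.117),("knobtop",222,14,.146),("knobtop",224,16,.146)):
    d=atz(w,*W(u,v),z)-p[:3];print(n,(d+p[:3]).round(4),"drive",(c*d[0]+s*d[1]).round(4),(-s*d[0]+c*d[1]).round(4))
  print("pivot",p[:2]+[.078*c,.078*s])
E
python3 go.py 0.5 0 0.2 8
```

```text
[ 0.5671  0.0042 -0.0029  0.1406] 8.06 [[0.5, -2.2], [-1.1, -2.1], [0.0, 0.7], [-0.1, 0.7], [0.5, 0.9], [-0.1, 0.4]]
[0.5412 0.0017 0.0117 0.1439] 8.25 [[-0.4, 0.2], [0.5, 0.1], [-0.1, -0.2], [0.0, -0.1]]
unit in drive -0.02594400429269044 0.0011207655643624883 0.01457564975834102
hub [0.6431 0.0153 0.117 ] drive 0.0769 0.0003
knobtop [0.632  0.0472 0.146 ] drive 0.0703 0.0335
knobtop [0.6315 0.0465 0.146 ] drive 0.0697 0.0328
pivot [0.64431124 0.01512742]
hub [0.6431 0.0153 0.117 ] drive 0.0768 -0.0005
knobtop [0.632  0.0472 0.146 ] drive 0.0702 0.0327
knobtop [0.6315 0.0465 0.146 ] drive 0.0696 0.0321
pivot [0.64423902 0.01586892]
t 21.12 pos [ 0.4953 -0.0048  0.2166] yaw 8.09 tilt [-0.0002  0.0003] | turn 0.001 shift [ 0.053 -0.04   0.166]
```

The unit is at drive x ≈ -26 mm, which agrees with the force reversal felt at the groove. The lever is at about 0.2 rad. I'll approach the knob with the jaws along the lever's mid-swing tangent (yaw -46°).

```bash
python3 -m handwheel '[0,0,0,0.11, 0,0,0,0.11, 0,0,0,0.11, 0,0,0,0.11, 0,0,0,0.11]' 55 >/dev/null
python3 -m handwheel '[0,0,0,0.05, 0,0,0,0, 0,0,0,0, 0,0,0,0, 0,0,0,0]' >/dev/null
python3 go.py 0.6325 0.047 0.17 -46
```

```text
t 22.38 pos [ 0.495  -0.005   0.2168] yaw -45.9 tilt [-0. -0.] | turn 0.0011 shift [ 0.581 -1.35   0.468]
```

```bash
python3 -m handwheel '[0.19,-0.45,0,0, 0.19,-0.45,0,0, 0.2,-0.45,0.1,0, 0,0,0.35,0, 0,0,0,0]' >/dev/null
python3 -m handwheel '[0,0,0.2,0, 0,0,0.28,0, 0,0,0,0, 0,0,0,0, 0,0,0,0]'
python3 go.py 0.6325 0.047 0.122 -46
python3 - <<'E'
from h import *
snap("scene","pics/s7.png"); snap("wrist","pics/w7.png")
a=cv2.imread("pics/w7.png")[100:384,100:420]; b=cv2.imread("pics/s7.png")[110:230,190:300]
a=cv2.resize(a,None,fx=1.4,fy=1.4,interpolation=cv2.INTER_CUBIC); b=cv2.resize(b,(350,a.shape[0]),interpolation=cv2.INTER_CUBIC)
cv2.imwrite("pics/c7.png",np.hstack([a,b]))
E
```

```text
time_s: 23.62
position: [0.6332, 0.0474, 0.1253]
eef_rot: [-2.892, 1.225, -0.004]
ft_force: [0.4, -0.1, 0.6]
grip_width: 0.0553
gripper_force: 0.0
t 23.62 pos [0.6332 0.0474 0.1253] yaw -45.92 tilt [0.0026 0.0002] | turn 0.0009 shift [-0.002  0.008  0.033]
```

View pics/c7.png

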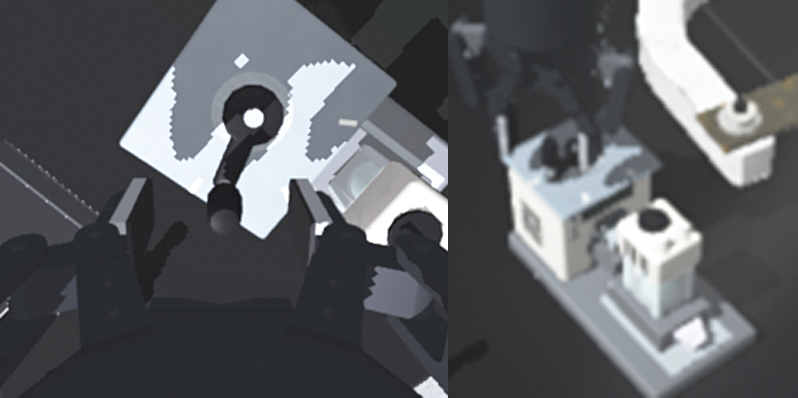

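The knob (223,205) stands between the jaws (130 to 300), and the unit sits seated. I'll close gently.

```bash
python3 -m handwheel '[0,0,0.01,0, 0,0,0,0, 0,0,0,0, 0,0,0,0, 0,0,0,0]' 5 20
python3 -m handwheel '[0,0,0,0, 0,0,0,0, 0,0,0,0, 0,0,0,0, 0,0,0,0]'
python3 - <<'E'
from h import *
o=get_obs();P=np.array([.6442,.0156]);d=o["position"][:2]-P
print(np.hypot(*d),np.degrees(np.arctan2(d[1],d[0]))-98.05)
for th in (20,30,40,50,60,61): print(th,(P+.034*np.array([np.cos(np.radians(98.05+th)),np.sin(np.radians(98.05+th))])).round(4))
E
python3 go.py .6127 .0283 .122 -46
```

```text
time_s: 24.35
position: [0.6322, 0.0471, 0.1229]
eef_rot: [2.892, -1.225, -0.0]
ft_force: [-0.7, -1.0, 1.7]
grip_width: 0.0131
gripper_force: 19.6
time_s: 24.98
position: [0.6324, 0.0472, 0.1228]
eef_rot: [2.893, -1.225, 0.0]
ft_force: [-1.9, -1.7, 2.7]
grip_width: 0.0132
gripper_force: 19.7
0.033759640656186744 12.467837024437827
20 [0.6282 0.0456]
30 [0.6232 0.0424]
40 [0.6189 0.0383]
50 [0.6154 0.0336]
60 [0.6127 0.0283]
61 [0.6124 0.0278]
t 24.98 pos [0.6324 0.0472 0.1228] yaw -45.92 tilt [ 0.0001 -0.0002] | turn 0.0009 shift [-0.001  0.273  0.008]
```

```bash
python3 -m handwheel '[-0.018,0.041,0,0, -0.012,0.058,0,0, 0,0,0,0, 0,0.059,0,0, 0,0,0,0]'
python3 -m handwheel '[0.009,0.058,0,0, 0,0,0,0, 0.019,0.056,0,0, 0,0,0,0, 0,0,0,0]'
python3 -m handwheel '[0,0,0,0, 0,0,0,0, 0,0,0,0, 0,0,0,0, 0,0,0,0]'
python3 - <<'E'
from h import *
o=get_obs();P=np.array([.6442,.0156]);d=o["position"][:2]-P
print(np.hypot(*d),np.degrees(np.arctan2(d[1],d[0]))-98.05)
E
python3 go.py .6127 .0283 .122 -46
```

```text
time_s: 25.6
position: [0.6187, 0.0412, 0.1229]
eef_rot: [-2.891, 1.222, 0.001]
ft_force: [1.8, 5.6, 0.9]
grip_width: 0.0134
gripper_force: 19.6
time_s: 26.22
position: [0.6122, 0.0313, 0.1228]
eef_rot: [-2.892, 1.222, 0.003]
ft_force: [0.6, 4.7, 1.9]
grip_width: 0.013
gripper_force: 19.9
time_s: 26.85
position: [0.6121, 0.0313, 0.1229]
eef_rot: [-2.892, 1.221, 0.003]
ft_force: [-0.3, 5.4, 1.4]
grip_width: 0.0129
gripper_force: 19.9
0.03568176888667037 55.885657104994024
t 26.85 pos [0.6121 0.0313 0.1229] yaw -45.79 tilt [-0.0007  0.0026] | turn 0.0023 shift [0.025 0.017 0.009]
```

```bash
python3 -m handwheel '[0.02,0.017,0,0, 0,0,0,0, 0,0,0,0, 0,0,0,0, 0,0,0,0]'|grep -E "pos|ft"
python3 -m handwheel '[0.01,0.015,0,0, 0,0,0,0, 0,0,0,0, 0,0,0,0, 0,0,0,0]'|grep -E "pos|ft"
python3 - <<'E'
from h import *
o=get_obs();P=np.array([.6442,.0156]);d=o["position"][:2]-P
print(np.hypot(*d),np.degrees(np.arctan2(d[1],d[0]))-98.05)
E
```

```text
position: [0.6116, 0.0287, 0.1228]
ft_force: [-2.2, 5.8, 3.4]
position: [0.6113, 0.0269, 0.1228]
ft_force: [-2.1, 4.6, 2.4]
0.03476055877590663 63.05596659997046
```

```bash
python3 -m handwheel '[0,0,0,0, 0,0,0,0, 0,0,0,0, 0,0,0,0, 0,0,0,0]' 50
python3 -m handwheel '[0,0,-0.2,0, 0,0,-0.4,0, 0,0,-0.4,-0.1, 0,0,0,-0.11, 0,0,0,-0.11]' >/dev/null
python3 -m handwheel '[0,0,0,-0.11, 0,0,0,-0.11, 0,0,0,-0.06, 0,0,0,0, 0,0,0,0]' >/dev/null
python3 go.py .55 0 .22 8
```

```text
time_s: 28.72
position: [0.6124, 0.024, 0.1227]
eef_rot: [2.892, -1.226, -0.0]
ft_force: [0.4, 0.7, -0.2]
grip_width: 0.0501
gripper_force: 0.0
t 29.98 pos [0.6126 0.0241 0.2236] yaw 7.99 tilt [ 0.0009 -0.0003] | turn -0.0001 shift [-0.653  0.152  0.036]
```

```bash
python3 -m handwheel '[-0.35,0.08,0,0, -0.35,0.07,0,0, 0,0,0,0, 0,0,0,0, 0,0,0,0]' >/dev/null
cat > lev.py <<'E'
from fit import *
import sys
f=sys.argv[1]; im=snap("wrist",f"pics/{f}.png"); w=f"pics/{f}.npz"
p=np.array([.567,.0045,0,.1402]); c,s=np.cos(p[3]),np.sin(p[3])
# rectified patches in drive frame around pivot: rows=drive x (front down), cols = drive -y ; 0.25mm/px, +-56mm
N=448; g=(np.arange(N)-N/2)*.25/1000
def rect(z):
    dx=78e-3-g[:,None]+0*g[None]; dy=-g[None]+0*g[:,None]
    P=np.stack([p[0]+c*dx-s*dy,p[1]+s*dx+c*dy,np.full_like(dx,z)],-1).reshape(-1,3)
    uv=proj(w,P).astype(np.float32).reshape(N,N,2)
    return cv2.remap(im,uv[...,0],uv[...,1],cv2.INTER_CUBIC)
a=rect(.104); b=rect(.112); cv2.imwrite(f"pics/{f}_r.png",np.hstack([a,b])[:,:,::-1])
ga=cv2.cvtColor(a,cv2.COLOR_RGB2GRAY);gb=cv2.cvtColor(b,cv2.COLOR_RGB2GRAY)
# tophat for marks
th=cv2.morphologyEx(cv2.GaussianBlur(ga,(5,5),0),cv2.MORPH_TOPHAT,np.ones((31,31)))
n,l,st,ce=cv2.connectedComponentsWithStats((th>14).astype(np.uint8))
pol=lambda x,y:(np.hypot(x,y)*.25,np.degrees(np.arctan2(y,-x)))
for i in range(1,n):
    if 50<st[i,4]<1500:
        x,y=ce[i]-N/2; print("bright",st[i,4],"mm front/left",(y*.25).round(1),(-x*.25).round(1),"r,ang",np.round(pol(x,y),1))
print("arm dark mean angle at r (plane .112)")
th_=np.radians(np.arange(0,130,.5))
for r in range(14,32,3):
    v=np.array([gb[int(round(N/2+r*4*np.sin(t))),int(round(N/2-r*4*np.cos(t)))] for t in th_]); k=v<60
    print(r,np.degrees(th_[k]).min().round(1) if k.any() else None,np.degrees(th_[k]).max().round(1) if k.any() else None,np.median(np.degrees(th_[k])) if k.any() else None,v.min(),int(np.median(v)))
n,l,st,ce=cv2.connectedComponentsWithStats((gb>200).astype(np.uint8)); 
for i in range(1,n):
    if np.hypot(*(ce[i]-N/2))<40: print("hub screw",(ce[i]-N/2)*.25,st[i,4])
E
python3 lev.py w8
```

```text
bright 107 mm front/left -37.4 48.0 r,ang [ 60.8 -37.9]
bright 136 mm front/left -22.1 47.9 r,ang [ 52.7 -24.8]
bright 64 mm front/left -10.4 -14.5 r,ang [  17.9 -144.5]
bright 728 mm front/left -0.7 44.7 r,ang [44.8 -1. ]
bright 1387 mm front/left -1.2 0.0 r,ang [  1.2 -88.6]
bright 1053 mm front/left 1.9 -15.5 r,ang [ 15.6 173. ]
bright 151 mm front/left 12.1 47.9 r,ang [49.4 14.1]
bright 594 mm front/left 14.2 -8.8 r,ang [ 16.7 122. ]
bright 301 mm front/left 16.1 -0.4 r,ang [16.1 91.6]
bright 136 mm front/left 19.1 12.1 r,ang [22.6 57.8]
bright 357 mm front/left 21.9 -3.4 r,ang [22.1 98.9]
bright 103 mm front/left 23.6 10.5 r,ang [25.9 66.1]
bright 151 mm front/left 30.4 47.9 r,ang [56.7 32.4]
bright 230 mm front/left 30.3 21.8 r,ang [37.3 54.2]
bright 359 mm front/left 48.3 -37.0 r,ang [ 60.8 127.4]
bright 138 mm front/left 47.1 12.2 r,ang [48.7 75.5]
bright 55 mm front/left 52.7 37.1 r,ang [64.4 54.9]
bright 391 mm front/left 53.3 -10.6 r,ang [ 54.3 101.3]
bright 355 mm front/left 53.6 10.5 r,ang [54.6 78.9]
bright 149 mm front/left 54.7 -36.8 r,ang [ 65.9 124. ]
arm dark mean angle at r (plane .112)
14 46.5 85.0 70.75 36 125
17 49.5 81.5 68.25 28 236
20 51.0 79.5 68.25 30 214
23 53.0 77.0 66.5 30 217
26 54.5 75.0 66.25 28 196
29 54.0 74.0 64.0 22 114
hub screw [-0.43799506 -0.67951665] 95065
hub screw [ 0.08229426 -0.31514963] 802
```

```bash
cat > ring.py <<'E'
import cv2,numpy as np,sys
f=sys.argv[1]
a=cv2.imread(f"pics/{f}_r.png"); A,B=a[:,:448],a[:,448:]
def ring(I,r0,r1,degs):
    return [int(np.mean([cv2.cvtColor(I,cv2.COLOR_BGR2GRAY)[int(224+r*4*np.sin(t)),int(224-r*4*np.cos(t))] for r in np.arange(r0,r1,.5)])) for t in np.radians(degs)]
d=np.arange(46,78,1)
print("deg",d.tolist())
for r in (39,41,43,45,47): print("mark",r,ring(A,r-1,r+1,d))
for r in (36,38,40): print("tip",r,ring(B,r-1,r+1,d))
print("third 110-130",ring(A,42,46,np.arange(108,132)))
E
python3 ring.py w8
```

```text
deg [46, 47, 48, 49, 50, 51, 52, 53, 54, 55, 56, 57, 58, 59, 60, 61, 62, 63, 64, 65, 66, 67, 68, 69, 70, 71, 72, 73, 74, 75, 76, 77]
mark 39 [220, 223, 223, 200, 147, 93, 71, 70, 74, 69, 66, 62, 59, 57, 53, 51, 50, 49, 48, 47, 45, 40, 32, 22, 19, 43, 88, 141, 187, 202, 220, 220]
mark 41 [217, 218, 220, 221, 211, 177, 139, 107, 83, 68, 51, 50, 46, 46, 43, 41, 40, 37, 38, 33, 31, 33, 59, 99, 138, 183, 215, 221, 221, 219, 217, 217]
mark 43 [217, 216, 215, 217, 218, 220, 221, 221, 195, 168, 150, 131, 138, 154, 163, 148, 131, 126, 124, 144, 170, 190, 203, 213, 217, 218, 218, 217, 216, 217, 216, 217]
mark 45 [217, 216, 215, 216, 216, 216, 216, 217, 217, 218, 217, 218, 240, 254, 255, 255, 250, 222, 218, 219, 220, 218, 217, 218, 217, 217, 217, 216, 215, 212, 207, 201]
mark 47 [217, 217, 217, 216, 216, 216, 216, 215, 216, 216, 214, 214, 238, 254, 255, 255, 246, 220, 215, 217, 217, 214, 208, 200, 193, 185, 178, 171, 166, 162, 160, 158]
tip 36 [222, 224, 217, 168, 90, 53, 60, 66, 65, 63, 63, 62, 59, 58, 56, 55, 53, 52, 52, 50, 48, 47, 47, 44, 38, 29, 20, 16, 36, 89, 127, 162]
tip 38 [218, 221, 223, 221, 187, 121, 72, 66, 72, 72, 67, 65, 61, 58, 55, 54, 51, 50, 48, 48, 47, 45, 42, 35, 24, 17, 28, 62, 124, 159, 208, 226]
tip 40 [217, 217, 219, 222, 220, 201, 157, 112, 86, 67, 63, 55, 56, 53, 51, 49, 45, 45, 43, 39, 34, 30, 30, 41, 69, 112, 169, 202, 216, 222, 219, 217]
third 110-130 [217, 215, 206, 203, 213, 216, 213, 209, 198, 200, 224, 251, 255, 253, 239, 198, 199, 214, 206, 193, 191, 208, 220, 220]
```

```bash
cat > iou.py <<'E'
import sys; from fit import *
f=sys.argv[1]; w=f"pics/{f}.npz"; g=cv2.cvtColor(cv2.imread(f"pics/{f}.png"),cv2.COLOR_BGR2GRAY)
K=4; G=cv2.resize(g,None,fx=K,fy=K,interpolation=cv2.INTER_CUBIC); dark=(G<100).astype(np.uint8)
p=np.array([.567,.0045,0,.1402]); c,s=np.cos(p[3]),np.sin(p[3])
def W(P):
    P=np.asarray(P,float)/1000; return np.c_[p[0]+c*P[:,0]-s*P[:,1],p[1]+s*P[:,0]+c*P[:,1],P[:,2]]
px=lambda P:((proj(w,W(P))+.5)*K-.5)
t=np.linspace(0,2*np.pi,40)
circ=lambda x,y,r,z:np.c_[x+r*np.cos(t),y+r*np.sin(t),np.full(40,z)]
roi=np.zeros_like(dark); cv2.fillConvexPoly(roi,px(circ(78,0,43,104)).astype(int),1)
hole=np.zeros_like(dark); cv2.fillConvexPoly(hole,px(circ(78,0,16,112)).astype(int),1); roi&=1-hole
best=[]
for th in np.arange(54,70,.5):
  a=np.radians(th);u=np.array([-np.sin(a),np.cos(a)]);n=np.array([u[1],-u[0]])
  for kr in(6.5,7,7.5):
   for aw in(3,4,5):
    m=np.zeros_like(dark); x,y=78+34*u[0],34*u[1]
    cv2.fillConvexPoly(m,cv2.convexHull(px(np.vstack([circ(x,y,kr,121),circ(x,y,kr,146)])).astype(np.int32)),1)
    A=np.array([[78+q*u[0]+e*n[0],q*u[1]+e*n[1],z] for q,e in((8,aw),(8,-aw),(36,aw),(36,-aw),(40,0)) for z in(108,114)])
    cv2.fillConvexPoly(m,cv2.convexHull(px(A).astype(np.int32)),1)
    i=(m&dark&roi).sum();best.append((i/((m|dark)&roi).sum(),th,kr,aw))
print(sorted(best)[::-1][:8]); print("cam",np.load(w)["pose"][:3,3])
E
python3 iou.py w8
```

```text
[(np.float64(0.8162303664921466), np.float64(65.5), 6.5, 5), (np.float64(0.8154590635626472), np.float64(66.0), 6.5, 5), (np.float64(0.7941596365996106), np.float64(66.5), 6.5, 5), (np.float64(0.7927160015497869), np.float64(65.0), 6.5, 5), (np.float64(0.791567023285085), np.float64(66.0), 7, 5), (np.float64(0.7869777945050809), np.float64(65.5), 7, 5), (np.float64(0.783875423835238), np.float64(66.5), 7, 5), (np.float64(0.7692880178615729), np.float64(65.0), 7, 5)]
cam [0.61418098 0.00942851 0.3656454 ]
```

The IoU fit, the arm edges and the ring profile agree: the lever is at about 65°, and the marks check out at exactly 60° and 120°. I'll regrip the knob and bring it back 5°.

```bash
python3 -m handwheel '[0,0,0,0.11, 0,0,0,0.11, 0,0,0,0.113, 0,0,0,0, 0,0,0,0]' >/dev/null
python3 go.py .6116 .0252 .122 -22
```

```text
t 31.27 pos [ 5.454e-01 -1.000e-04  2.226e-01] yaw -21.69 tilt [-0.0001  0.0002] | turn 0.0034 shift [ 0.518 -0.483  1.006]
```

```bash
python3 -m handwheel '[0.26,-0.24,0,0.003, 0.26,-0.24,0,0, 0,0,0.4,0, 0,0,0.4,0, 0,0,0.1,0]' >/dev/null
python3 -m handwheel '[0,0,0.1,0, 0,0,0,0, 0,0,0,0, 0,0,0,0, 0,0,0,0]' |grep -E "pos|ft"
python3 -m handwheel '[0,0,0,0, 0,0,0,0, 0,0,0,0, 0,0,0,0, 0,0,0,0]' 5 20
python3 -m handwheel '[0,0,0,0, 0,0,0,0, 0,0,0,0, 0,0,0,0, 0,0,0,0]'
cat > th.py <<'E'
from h import *
o=get_obs();P=np.array([.6442,.0156]);d=o["position"][:2]-P
print(o["time_s"],o["position"].round(4),"r",np.hypot(*d).round(4),"th",(np.degrees(np.arctan2(d[1],d[0]))-98.05).round(2),"F along tool y",(o["ft_force"][:2]@[-.375,-.927]).round(1))
E
python3 th.py
```

```text
position: [0.6117, 0.0244, 0.1233]
ft_force: [-0.2, 0.3, 0.8]
time_s: 33.15
position: [0.6115, 0.0248, 0.1229]
eef_rot: [-3.083, 0.603, -0.0]
ft_force: [-1.0, 1.4, 2.0]
grip_width: 0.0129
gripper_force: 19.6
time_s: 33.78
position: [0.6115, 0.0248, 0.1229]
eef_rot: [-3.083, 0.603, -0.0]
ft_force: [-1.0, 1.7, 3.4]
grip_width: 0.013
gripper_force: 19.7
33.775 [0.6115 0.0248 0.1229] r 0.0339 th 66.28 F along tool y -1.2
```

```bash
python3 -m handwheel '[0,-0.03,0,0, 0,-0.01,0,0, 0,0,0,0, 0,0,0,0, 0,0,0,0]' >/dev/null; python3 th.py
```

```text
34.4 [0.6119 0.026  0.1228] r 0.034 th 64.09 F along tool y 3.4
```

```bash
python3 -m handwheel '[0,-0.015,0,0, 0,0,0,0, 0,0,0,0, 0,0,0,0, 0,0,0,0]' >/dev/null; python3 th.py
python3 -m handwheel '[0,-0.01,0,0, 0,0,0,0, 0,0,0,0, 0,0,0,0, 0,0,0,0]' >/dev/null; python3 th.py
```

```text
35.025 [0.6121 0.0267 0.1228] r 0.034 th 62.91 F along tool y 5.1
35.65 [0.6124 0.0274 0.1227] r 0.0339 th 61.55 F along tool y 5.5
```

```bash
python3 -m handwheel '[0,-0.011,0,0, 0,0,0,0, 0,0,0,0, 0,0,0,0, 0,0,0,0]' >/dev/null; python3 th.py
python3 -m handwheel '[0,0.025,0,0, 0,0,0,0, 0,0,0,0, 0,0,0,0, 0,0,0,0]' >/dev/null; python3 th.py
```

```text
36.275 [0.6128 0.0286 0.1227] r 0.034 th 59.52 F along tool y 4.9
36.9 [0.6126 0.0279 0.1227] r 0.0339 th 60.69 F along tool y 2.2
```

```bash
python3 -m handwheel '[0,0,0,0, 0,0,0,0, 0,0,0,0, 0,0,0,0, 0,0,0,0]' 50 >/dev/null
python3 -m handwheel '[0,0,-0.2,0, 0,0,-0.4,0, 0,0,-0.4,0, -0.26,0.24,0,-0.11, -0.26,0.24,0,-0.11]' >/dev/null
python3 -m handwheel '[0,0,0,-0.11, 0,0,0,0, 0,0,0,0, 0,0,0,0, 0,0,0,0]' >/dev/null
python3 lev.py w9 | tail -9; python3 iou.py w9;python3 ring.py w9; python3 th.py
```

```text
arm dark mean angle at r (plane .112)
14 43.5 82.0 66.5 31 125
17 47.0 78.5 65.25 30 215
20 48.5 76.5 63.75 30 214
23 50.5 74.5 65.5 31 215
26 51.0 72.5 64.75 24 170
29 51.5 71.0 61.25 18 114
hub screw [-0.12126127 -0.7404715 ] 94952
hub screw [ 0.07957393 -0.21553885] 798
[(np.float64(0.8242208135235076), np.float64(62.5), 6.5, 5), (np.float64(0.8230647709320695), np.float64(63.0), 6.5, 5), (np.float64(0.8099022801302932), np.float64(62.0), 6.5, 5), (np.float64(0.8058921055987757), np.float64(63.0), 7, 5), (np.float64(0.8040672663277278), np.float64(63.5), 6.5, 5), (np.float64(0.8008928571428572), np.float64(62.5), 7, 5), (np.float64(0.7987572914024854), np.float64(63.5), 7, 5), (np.float64(0.7889238514789175), np.float64(62.0), 7, 5)]
cam [0.61808887 0.00794198 0.36531002]
deg [46, 47, 48, 49, 50, 51, 52, 53, 54, 55, 56, 57, 58, 59, 60, 61, 62, 63, 64, 65, 66, 67, 68, 69, 70, 71, 72, 73, 74, 75, 76, 77]
mark 39 [144, 87, 63, 69, 71, 69, 67, 63, 60, 59, 56, 54, 51, 50, 49, 47, 46, 46, 42, 33, 23, 18, 29, 78, 152, 206, 223, 222, 219, 218, 218, 217]
mark 41 [220, 190, 139, 89, 78, 69,
[... 558 characters left out ...]
, 213, 207, 203, 199, 192, 185, 177, 171, 166, 162, 161]
tip 36 [139, 69, 49, 57, 62, 62, 62, 60, 58, 57, 56, 56, 53, 52, 51, 49, 49, 48, 47, 46, 43, 36, 24, 16, 20, 47, 77, 110, 130, 142, 140, 149]
tip 38 [189, 134, 80, 61, 69, 70, 67, 65, 62, 59, 58, 55, 53, 51, 49, 49, 47, 46, 46, 44, 35, 24, 15, 27, 81, 145, 201, 220, 219, 217, 218, 219]
tip 40 [222, 211, 176, 108, 81, 72, 67, 68, 62, 61, 58, 55, 52, 49, 49, 47, 41, 41, 34, 23, 27, 58, 93, 135, 182, 218, 220, 217, 216, 216, 215, 215]
third 110-130 [213, 213, 213, 213, 213, 214, 212, 211, 208, 221, 248, 255, 255, 255, 246, 221, 210, 213, 219, 218, 218, 217, 217, 217]
38.825 [ 0.5498 -0.0009  0.2226] r 0.0958 th -268.16 F along tool y -1.1
```

```bash
python3 -m handwheel '[0,0,0,0.11, 0,0,0,0.11, 0,0,0,0.113, 0.24,-0.244,0,0, 0.24,-0.244,0,0]' >/dev/null; python3 go.py .6122 .0265 .1228 -22
python3 -m handwheel '[0,0,0.35,0, 0,0,0.4,0, 0,0,0.15,0, 0,0,0,0, 0,0,0,0]' >/dev/null; python3 go.py .6122 .0265 .1228 -22
```

```text
t 39.45 pos [0.6136 0.0258 0.2229] yaw -22.47 tilt [ 0.0002 -0.0005] | turn -0.0052 shift [-1.500e-02 -1.000e-03  1.001e+00]
t 40.08 pos [0.6139 0.0258 0.1344] yaw -22.43 tilt [0.0026 0.0002] | turn -0.0048 shift [-0.018  0.     0.116]
```

```bash
python3 -m handwheel '[-0.015,0,0.1,0, 0,0,0,0, 0,0,0,0, 0,0,0,0, 0,0,0,0]' 5 20 >/dev/null; python3 th.py
python3 -m handwheel '[0,-0.02,0,0, 0,-0.02,0,0, 0,-0.005,0,0, 0,0,0,0, 0,0,0,0]' >/dev/null; python3 th.py
```

```text
40.7 [0.6109 0.0266 0.1226] r 0.0351 th 63.71 F along tool y -1.1
41.325 [0.6115 0.0283 0.1226] r 0.0351 th 60.7 F along tool y 4.9
```

```bash
python3 -m handwheel '[0,-0.02,0,0, 0,0,0,0, 0,0,0,0, 0,0,0,0, 0,0,0,0]' >/dev/null; python3 th.py
```

```text
41.95 [0.6127 0.03   0.1226] r 0.0347 th 57.36 F along tool y 5.7
```

```bash
python3 -m handwheel '[0,0.025,0,0, 0,0,0,0, 0,0,0,0, 0,0,0,0, 0,0,0,0]' >/dev/null; python3 th.py
python3 -m handwheel '[0,0,0,0, 0,0,0,0, 0,0,0,0, 0,0,0,0, 0,0,0,0]' 50 >/dev/null
python3 -m handwheel '[0,0,-0.2,0, 0,0,-0.4,0, 0,0,-0.4,0, -0.26,0.24,0,-0.11, -0.26,0.24,0,-0.11]' >/dev/null
python3 -m handwheel '[0,0,0,-0.11, 0,0,0,0, 0,0,0,0, 0,0,0,0, 0,0,0,0]' >/dev/null
python3 lev.py w10 | tail -8; python3 iou.py w10; python3 th.py
python3 - <<'E'
from fit import *
# bystanders / unit: compare top pictures before and now
a=cv2.imread("pics/top0.png",0); snap("top","pics/t10.png"); b=cv2.imread("pics/t10.png",0)
for n,(x,y) in dict(bottle=(174,175),vial=(350,178),beaker=(362,238)).items():
    A=a[y-22:y+22,x-22:x+22].astype(float);B=b[y-22:y+22,x-22:x+22].astype(float); print(n,np.abs(A-B).mean().round(2),[round(v,2) for v in cv2.phaseCorrelate(A,B)[0]])
E
```

```text
42.575 [0.6124 0.0294 0.1226] r 0.0346 th 58.51 F along tool y 3.2
14 41.0 81.0 65.25 33 123
17 43.5 76.5 64.25 30 234
20 46.0 74.0 61.75 30 214
23 48.5 72.0 63.25 32 216
26 49.5 70.5 62.0 27 128
29 49.5 69.5 59.5 19 114
hub screw [ 0.00974227 -0.46120112] 95486
hub screw [ 0.05756997 -0.27735369] 786
[(np.float64(0.827108905719509), np.float64(60.5), 6.5, 5), (np.float64(0.8156664068589244), np.float64(61.0), 6.5, 5), (np.float64(0.8117219917012448), np.float64(60.0), 6.5, 5), (np.float64(0.8019390581717452), np.float64(61.0), 7, 5), (np.float64(0.801661213189026), np.float64(60.5), 7, 5), (np.float64(0.7927282038151325), np.float64(59.5), 6.5, 5), (np.float64(0.7908349026993094), np.float64(61.5), 7, 5), (np.float64(0.7891173520561685), np.float64(60.0), 7, 5)]
cam [0.61748153 0.00862921 0.36531048]
44.5 [5.491e-01 2.000e-04 2.227e-01] r 0.0963 th -268.83 F along tool y -0.6
bottle 7.9 [0.47, 0.5]
vial 8.23 [0.67, 0.5]
beaker 6.18 [0.52, 0.58]
```

```bash
python3 -c "
from plant import *; print(hand_in())"
```

```text
the job is handed in; nothing more can be done
None
```

I slid the burette unit home on the rail (catch in its groove by force feel, measured about 1 mm from nominal), set the lever to about 60.5° against the middle mark at 60°, saw no shift of the beaker, bottle or vial in the top view, and handed the job in at about 44.5 s.

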